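# Stow the chip tray past its spring catch

### The job

Push the blue chip tray along its wooden dock until it is fully home against the end stop: keep the brass spring bar pressed down with a fingertip while the tray slides over the two brass catch pins, then let go so that the pins spring up behind the tray and lock it in. Only press and push: do not lift or tip the tray, and leave everything else on the table where it stands.

Things in the scene. Friction and masses are not known exactly. Their poses are not given: they have to be found in the camera images.
- dock: Dark teak channel fixed to the table, 324 mm long (its x, -172 to +152 mm), 124 wide (y), open above and at the -x end. Origin: on the table, on the channel's middle line. The tray slides to +x on two pale rails (tops z = 28 mm, inner faces y = +-34 mm) between side walls (tops 42 mm, 104 mm apart). Between the rails is a 68 mm wide gutter over an 8 mm base board; the brass bar lies in it.
- chip_tray: Loose blue tray with rows of coloured chips (fast to it), 90 mm long (x), 100 wide (y), 30 high, 150 to 310 g. Origin: centre of its underside, on the rails at z = 28 mm; axes parallel to the dock's. It spans the gutter: a fingertip in the gutter can push its rear (-x) face. It starts with its centre at dock x = -64 to -29 mm; home, its centre is at dock x = 96 mm.
- catch_bar (a point): Flat brass spring bar in the gutter, 225 mm long (dock x = -165 to +60 mm), 30 wide, 4 thick, running on under the tray (2 mm below it when up). This point: centre of its top face (dock x = -52.5 mm), z = 26 mm when up. It may be pressed anywhere along its length and moves straight down without tilting; a fingertip can slide along its whole length, also between the pins.
- catch_pins (a point): Point midway between the tops of the two brass catch pins, which are rigid with the bar. Pins 10 mm square, at dock x = 36 to 46 mm, y = +-41 mm, rising through gaps in the rails to z = 36 mm when up (8 mm above the rails), where they stop the tray's front face.
- end_stop (a point): Middle of the end stop's face, at dock x = 141 mm, z = 35 mm; the stop's top is at z = 42 mm. The tray's front (+x) face rests against it when home.
- catch (a joint): How far bar and pins are pressed down, in m: 0 up, 0.013 at the bottom. The pins clear the tray's underside from 0.008 on. The spring pushes back with about 2 N at the top, 7 N at the bottom. Let go with the tray over the pins, it stays at about 0.008; once the tray is home (its rear 5 mm beyond the pins) it springs back to 0.
- teacup: White porcelain teacup without handle, 74 mm across, 58 mm high; stands beside the dock. Origin: centre of its underside. Leave alone.
- ashtray: Squat jade-green glass ashtray, 100 mm across, 34 mm high. Origin: centre of its underside. Leave alone.
- die_a: Ivory-coloured die, 18 mm cube, beside the dock. Origin: centre of its underside. Leave alone.
- die_b: The second ivory-coloured die, 18 mm cube. Origin: centre of its underside. Leave alone.
- rack_2: Red plastic tile rack, 320 mm long (its y), 46 mm wide, 36 mm high, loose, near the table's left side. Origin: centre of its underside. Leave alone.
- rack_3: Red plastic tile rack, 320 mm long (its y), 46 mm wide, 36 mm high, loose, near the table's right side. Origin: centre of its underside. Leave alone.
Things that resemble listed ones, but are neither listed nor needed, are in the scene too. Several things have the shape of the chip_tray; the one meant has the colours described above.

How it is judged:
By the outcome, as a careful person would: the job done as asked, in the order asked, and still so for the second after the job is handed in, with the robot touching nothing.
It also fails if it takes over 38 s, if anything falls off the work surface, if the arm or the gripper's body presses on something with over 40 N, if the wrist force passes 120 N, or if a joint passes its speed limit or range.

### The arm

A 6-joint arm with a two-finger parallel gripper is mounted at the origin on the work surface. World frame = base frame: x ahead of the robot, y to its left, z up, the work surface at z = 0. Lengths are in m, angles in rad, forces in N, time in s.
With the tool pointing down it reaches from about 0.3 to 1 m from the base axis. Payload 5.1 kg.
Tool frame: the origin (TCP) lies between the finger pads; the fingertips stand 25 mm ahead of it and the grasp point (between the pads) lies 6 mm ahead of it; z points along the fingers, y is the line along which they close (so a half turn about z gives the same grasp; the last joint's range is limited). The gripper opens to 95 mm and grips with 3 to 60 N. Pads are 20 mm wide; open, the fingers measure 119 mm over their backs; the gripper's body (75 mm by 180 mm) begins 59 mm behind the grasp point.
Start: joints at [1.189, 0.124, 1.65, -0, 1.367, -0.083], TCP at [0.191, 0.621, 0.24] pointing down, gripper open.
Joint ranges: [-2.61, 2.61], [-1.02, 2.33], [0.03, 2.71], [-1.35, 4.49], [0.32, 2.68], [-2.91, 2.91]. Speed limits (rad/s): [2.57, 2.57, 3.14, 3.14, 3.14, 3.14].

### API

Orientations are given as a rotation vector (axis times angle).
In Python, from cell import arm, cams, job gives the robot as it stands.
- The arm moves only by the tool carry_out, never from a script. Its argument "rows" is a list of rows, each a list of 5 numbers: the shift along the tool's x, y, z in cm, then the turn about the tool's z in degrees, then the opening in per cent of the stroke, from 0 (shut) to 100 (fully open). A call has 1 to 12 rows; each row is the pose to reach, as a shift and turn from the pose commanded when the call began, along the tool's axes at that moment; what a row does not reach only later rows make up. A row lasts 1/12 s, in which the tool goes at most 41.7 mm and 7.16 degrees, less where a joint would pass 70% of its speed; a pose out of reach is approached as far as the arm can. A call with a gripper value outside its range is refused whole. The fingers move at their own pace and stop on an object; "newtons" is the grip in N (left out, the last holds). Time passes only in rows, so rows that repeat a pose let the fingers close. It gives the time, the measured TCP pose, the force, the opening and the grip force at its end, in the units of the state.
- arm.get_obs(): the state, without advancing time (a new reading comes with each control period).
- cams.capture(name): name is "side" or "top"; returns a dict with "image" (384x512x3 uint8, red, green, blue), "z_map" (384x512 float32, m along the optical axis (not along the pixel's ray), 0 where there is no reading), "intrinsics" (3x3 intrinsics, pixels), "world_to_cam" (4x4, takes a point from world to camera coordinates). Camera axes: x right, y down, z forward; pixel columns grow to the right and rows downward; lengths in m; the calibration is good to about 2 mm. A picture is of the moment at which its call begins.
- job.finish_job(): hands the job in; it is judged then, once.
The state is a dict: "time": time; "joints": joint angles; "qvel": joint speeds; "effort": joint torques, N m; "tcp_pos": TCP position; "orientation": TCP orientation; "wrist_force": force on the tool from outside, world axes, zero at the start; "wrist_torque": the same for the moment, N m; "width": opening from 0.0 (shut) to 1.0 (fully open); "grasp_force": force on a finger pad.
Only numpy, scipy, OpenCV 4.12 (cv2) and the standard library are available. Lean on these libraries where they do the work, as an engineer would, in place of code of your own. Each camera call takes 0.05 s, during which the arm holds its last target. There are 200 camera calls.

## Working session

There is one attempt and no reset: what is moved stays moved. The work goes in short steps, Python scripts to look and compute and a tool call to move; the robot and the scene stay as the last step left them, time stands still between calls to the robot, and variables do not carry over. Pictures are saved under pics/ and viewed, at most 10 in all, crops included, and the job is handed in when it is done.

Besides the shell and the picture viewer there is one more tool, called after "Call:" as name(argument=value, ...) on one line, values as JSON. carry_out: Moves the arm, as the interface text tells. Its arguments: {"type":"object","properties":{"rows":{"type":"array","items":{"type":"array","items":{"type":"number"}}},"newtons":{"type":"number"}},"required":["rows"]}

```bash
mkdir -p pics
python3 - <<'E'
from cell import arm,cams
import cv2,numpy as np,pickle
d={n:cams.capture(n) for n in("top","side")}
pickle.dump(d,open('d0.pkl','wb'))
for n in d: cv2.imwrite(f'pics/{n}0.png',cv2.resize(d[n]['image'][:,:,::-1],(800,600)))
for n in d: print(n,d[n]['intrinsics'].round(1).tolist(),d[n]['world_to_cam'].round(3).tolist())
o=arm.get_obs();print(o['time'],o['tcp_pos'],o['orientation'],o['wrist_force'],o['width'])
E
```

```text
top [[462.0, 0.0, 251.1], [0.0, 462.0, 197.3], [0.0, 0.0, 1.0]] [[0.025, -1.0, 0.004, 0.005], [-0.994, -0.026, -0.103, 0.542], [0.103, -0.001, -0.995, 1.523], [0.0, 0.0, 0.0, 1.0]]
side [[442.0, 0.0, 261.7], [0.0, 442.0, 188.9], [0.0, 0.0, 1.0]] [[0.931, -0.363, 0.018, -0.504], [-0.209, -0.574, -0.792, 0.15], [0.298, 0.734, -0.611, 1.237], [0.0, 0.0, 0.0, 1.0]]
0.1 [0.19117028 0.62069094 0.2384807 ] [-4.67602693e-01 -3.10614051e+00  2.93042543e-03] [ 0.23845806 -0.01345093 -0.28108987] 0.9978373299470703
```

View pics/top0.png

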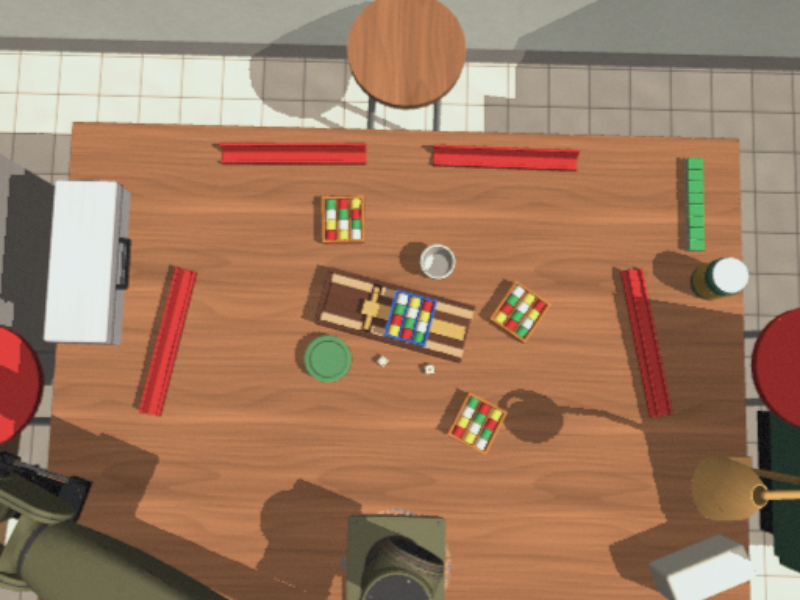

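View pics/side0.png

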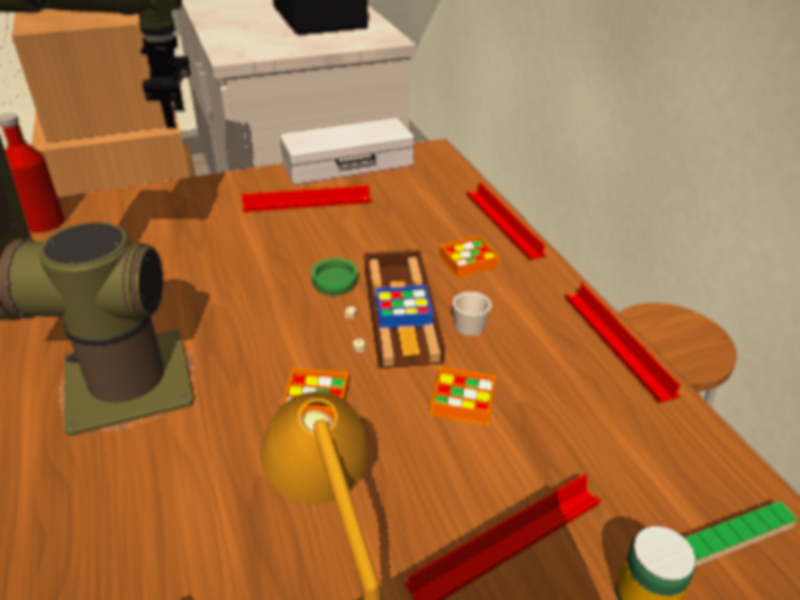

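The target is the blue tray, at (411,317) in the 800-px top view. Lookalikes are the orange trays at (342,219), (520,311) and (478,421). The dock's pins are at about (370,308), left of the tray, so dock +x points image-left (world +y). Next I measure it and crop in to check.

```bash
cat > h.py <<'E'
import numpy as np,cv2
from scipy.spatial.transform import Rotation as R
def ray(c,px,z):
    px=np.atleast_2d(px).astype(float);K,T=c['intrinsics'],c['world_to_cam']
    d=np.c_[px,np.ones(len(px))]@np.linalg.inv(K).T@T[:3,:3]
    o=-T[:3,:3].T@T[:3,3]
    return o+d*((z-o[2])/d[:,2])[:,None]
def blue(c,z=.058):
    h=cv2.cvtColor(c['image'],cv2.COLOR_RGB2HSV)
    m=cv2.inRange(h,(108,120,60),(130,255,255))
    n,l,s,_=cv2.connectedComponentsWithStats(cv2.morphologyEx(m,cv2.MORPH_CLOSE,np.ones((5,5))))
    v,u=np.where(l==1+s[1:,4].argmax())
    P=ray(c,np.c_[u,v],z)[:,:2]
    return (u.mean(),v.mean()),cv2.minAreaRect((P*1000).astype(np.float32))
E
python3 - <<'E'
import pickle;from h import *
d=pickle.load(open('d0.pkl','rb'))
for n in d: print(n,blue(d[n]))
c=d['top'];im=c['image']
K,T=c['intrinsics'],c['world_to_cam']
v,u=np.mgrid[:384,:512];z=c['z_map']
P=np.stack([(u-K[0,2])*z/K[0,0],(v-K[1,2])*z/K[1,1],z],-1)
W=(P-T[:3,3])@T[:3,:3]
# dock: everything raised near the tray and connected
m=((W[...,2]>.022)&(z>0)).astype(np.uint8); m[:165]=0;m[240:]=0;m[:,:195]=0;m[:,315:]=0
n,l,s,_=cv2.connectedComponentsWithStats(m);print(s[1:].tolist())
k=l==l[203,263]
print('dock',cv2.minAreaRect((W[k][:,:2]*1000).astype(np.float32)),'n',k.sum())
h=cv2.cvtColor(im,cv2.COLOR_RGB2HSV)
for p in [(290,208),(280,206),(237,197),(263,203),(250,180)]: print(p,h[p[1],p[0]],W[p[1],p[0]].round(3))
print('tool R',R.from_rotvec([-4.67602693e-01,-3.10614051e+00,2.93042543e-03]).as_matrix().round(3).tolist())
cv2.imwrite('pics/crop0.png',cv2.resize(im[165:240,195:315,::-1],(792,495),interpolation=cv2.INTER_CUBIC))
E
```

```text
top ((np.float64(261.8453608247423), np.float64(204.21134020618555)), ((520.6128540039062, -18.021240234375), (90.02770233154297, 100.24944305419922), 76.18684387207031))
side ((np.float64(258.31481481481484), np.float64(201.81851851851852)), ((513.7985229492188, -39.73554229736328), (121.61100006103516, 101.32875061035156), 75.79979705810547))
[[269, 165, 23, 14, 74], [201, 171, 104, 61, 2565], [314, 203, 1, 2, 2], [233, 205, 5, 6, 13], [234, 206, 1, 1, 1], [195, 215, 30, 25, 230], [204, 225, 1, 1, 1], [243, 229, 3, 3, 3], [219, 231, 1, 1, 1], [248, 230, 1, 1, 1], [203, 232, 1, 1, 1], [245, 234, 1, 1, 1], [275, 234, 3, 4, 6], [274, 237, 1, 1, 1]]
dock ((528.731689453125, 14.24884033203125), (324.0541076660156, 124.82357788085938), 76.2149887084961) n 2565
(290, 208) [ 19 136 225] [ 0.51  -0.112  0.024]
(280, 206) [ 20 132 226] [ 0.515 -0.078  0.028]
(237, 197) [ 20 135 224] [0.542 0.066 0.029]
(263, 203) [ 55  26 186] [ 0.521 -0.02   0.057]
(250, 180) [ 12 137 153] [ 0.605  0.024 -0.003]
tool R [[-0.956, 0.294, -0.001], [0.294, 0.956, -0.002], [0.0, -0.002, -1.0]]
```

View pics/crop0.png

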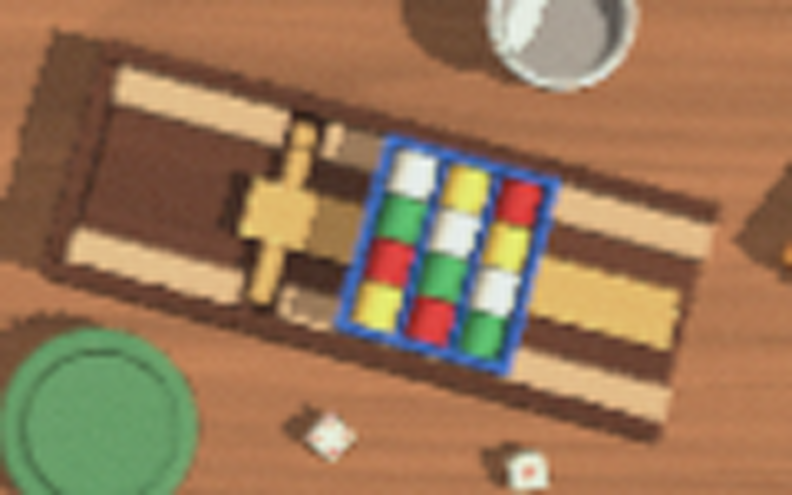

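The crop confirms the blue tray at crop (450,255). The pins are at (303,130) and (262,295), and the free bar behind the tray is at (610,300). The dock fit is 324×125 mm and the tray 90×100 mm, both matching. The dock origin is (0.531, 0.024), its +x axis is at 76.2°, and the tray is at dock x = -43 mm. I'll shut the gripper and travel to above dock x = -125.

Call:
carry_out(rows=[[-50.8,-59.5,0,-3.3,0],[-50.8,-59.5,0,-3.3,0],[-50.8,-59.5,0,-3.3,0],[-50.8,-59.5,0,-3.3,0],[-50.8,-59.5,0,-3.3,0],[-50.8,-59.5,0,-3.3,0],[-50.8,-59.5,0,-3.3,0],[-50.8,-59.5,0,-3.3,0],[-50.8,-59.5,0,-3.3,0],[-50.8,-59.5,0,-3.3,0],[-50.8,-59.5,0,-3.3,0],[-50.8,-59.5,0,-3.3,0]], newtons=40)

```text
time: 1.1
tcp_pos: [0.3897, 0.1602, 0.2394]
orientation: [0.377, 3.119, 0.0]
wrist_force: [1.6, 0.6, -0.9]
width: 0.215
grasp_force: 0.0
```

```bash
cat >> h.py <<'E'
U=np.array([np.cos(np.radians(76.2)),np.sin(np.radians(76.2))]);V=np.array([-U[1],U[0]]);O=np.array([.5311,.0240])
def st(goal=None):
    from cell import arm
    o=arm.get_obs();M=R.from_rotvec(o['orientation']).as_matrix();p=np.array(o['tcp_pos'])
    print('t',o['time'],'p',p.round(4),'dock xy mm',((p[:2]-O)@np.c_[U,V]*1000).round(1),'tip z',round(p[2]*1000-25,1),'F',np.round(o['wrist_force'],1),'w',round(o['width'],3),
     'yaw err',np.degrees(np.arctan2(M[1,1],M[0,1])).round(1)-76.2)
    if goal: # dock x,y, tip z in mm
        g=np.r_[O+(U*goal[0]+V*goal[1])/1e3,(goal[2]+25)/1e3]; print('shift cm',(M.T@(g-p)*100).round(2))
E
python3 -c "from h import *;st((-125,0,215))"
```

```text
t 1.1 p [0.3897 0.1602 0.2394] dock xy mm [ 98.6 169.8] tip z 214.4 F [ 1.6  0.6 -0.9] w 0.215 yaw err 0.0
shift cm [-16.98 -22.36  -0.05]
```

Call:
carry_out(rows=[[-17,-22.4,0,0,0],[-17,-22.4,0,0,0],[-17,-22.4,0,0,0],[-17,-22.4,0,0,0],[-17,-22.4,0,0,0],[-17,-22.4,0,0,0],[-17,-22.4,0,0,0],[-17,-22.4,0,0,0],[-17,-22.4,0,0,0],[-17,-22.4,0,0,0]])

```text
time: 1.93
tcp_pos: [0.5008, -0.0955, 0.239]
orientation: [-0.378, -3.117, -0.001]
wrist_force: [-0.1, -0.3, 0.3]
width: 0.003
grasp_force: 0.0
```

```bash
python3 -c "from h import *;st((-125,0,50))"
```

```text
t 1.9333 p [ 0.5008 -0.0955  0.239 ] dock xy mm [-123.3    0.9] tip z 214.0 F [-0.1 -0.3  0.3] w 0.003 yaw err 0.0
shift cm [-0.12 -0.18 16.4 ]
```

Descend to tip z = 50 mm, clear of everything, then check.

Call:
carry_out(rows=[[-0.1,-0.2,4,0,0],[-0.1,-0.2,8,0,0],[-0.1,-0.2,12,0,0],[-0.1,-0.2,15,0,0],[-0.1,-0.2,16.4,0,0],[-0.1,-0.2,16.4,0,0],[-0.1,-0.2,16.4,0,0],[-0.1,-0.2,16.4,0,0]])

```text
time: 2.6
tcp_pos: [0.5028, -0.0976, 0.0774]
orientation: [0.375, 3.116, -0.001]
wrist_force: [0.6, -0.4, 0.3]
width: 0.002
grasp_force: 0.0
```

Run:
```python
from h import *;from cell import cams
st((-122,0,15))
c=cams.capture('top');print(blue(c))
cv2.imwrite('pics/crop1.png',cv2.resize(c['image'][165:240,195:315,::-1],(792,495),interpolation=cv2.INTER_CUBIC))
```

```text
t 2.6 p [ 0.5028 -0.0976  0.0774] dock xy mm [-124.8   -1.5] tip z 52.4 F [ 0.6 -0.4  0.3] w 0.002 yaw err 0.09999999999999432
shift cm [0.16 0.28 3.74]
((np.float64(253.64788732394365), np.float64(212.3661971830986)), ((488.2842102050781, 7.638252258300781), (83.62989807128906, 44.16127014160156), 46.32199478149414))
```

View pics/crop1.png

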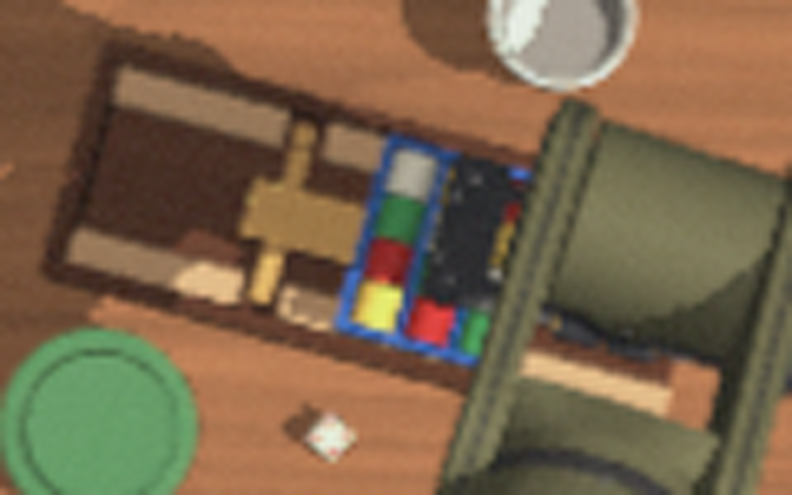

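The arm now hides the rear of the tray. Its front edge is still at crop x≈345–385, so it hasn't moved. Now I press the bar.

Call:
carry_out(rows=[[0.1,0,1,0,0],[0.1,0,2,0,0],[0.1,0,2.6,0,0],[0.1,0,3,0,0],[0.1,0,3.4,0,0],[0.1,0,3.7,0,0],[0.1,0,3.7,0,0],[0.1,0,3.7,0,0],[0.1,0,3.7,0,0]])

```text
time: 3.4
tcp_pos: [0.5009, -0.0979, 0.039]
orientation: [-0.378, -3.118, -0.0]
wrist_force: [-2.1, 0.7, 5.6]
width: 0.004
grasp_force: 2.8
```

```bash
python3 -c "from h import *;st((-105,0,15))"
```

```text
t 3.4 p [ 0.5009 -0.0979  0.039 ] dock xy mm [-125.5    0.3] tip z 14.0 F [-2.1  0.7  5.6] w 0.004 yaw err 0.0
shift cm [-0.03  2.05 -0.1 ]
```

Tip z is 14 mm at 5.6 N, so the bar is about 12 mm down. Slide forward slowly at the same height.

Call:
carry_out(rows=[[0,0.4,0,0,0],[0,1,0,0,0],[0,1.6,0,0,0],[0,2.1,0,0,0],[0,2.5,0,0,0],[0,2.9,0,0,0],[0,3.4,0,0,0],[0,3.9,0,0,0],[0,4.4,0,0,0],[0,4.9,0,0,0],[0,5.2,0,0,0],[0,5.2,0,0,0]])

```text
time: 4.4
tcp_pos: [0.5141, -0.0483, 0.0396]
orientation: [0.376, 3.117, -0.004]
wrist_force: [-1.3, -3.1, 4.6]
width: 0.004
grasp_force: 2.9
```

```bash
cat > look.py <<'E'
from h import *;from cell import cams;import sys
st((35,0,14));n=sys.argv[1]
a=cams.capture('top')['image'][165:240,195:315,::-1];b=cams.capture('side')['image'][145:245,190:320,::-1]
cv2.imwrite(f'pics/{n}.png',np.hstack([cv2.resize(x,(400,400*x.shape[0]//x.shape[1]),interpolation=cv2.INTER_CUBIC)[:250] for x in(a,b)]))
E
python3 look.py c2
```

```text
t 4.4 p [ 0.5141 -0.0483  0.0396] dock xy mm [-74.3  -0.7] tip z 14.6 F [-1.3 -3.1  4.6] w 0.004 yaw err 0.0
shift cm [ 0.06 10.93  0.03]
```

View pics/c2.png

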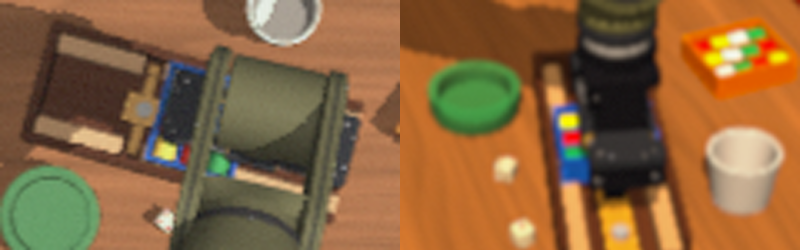

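The tray is moving with the finger, and its front edge (top crop x≈150–165) is close to the pins. The tip is at 14.6 mm, so the pins are clear. I'll go on with a touch more press.

Call:
carry_out(rows=[[0,0.3,0.1,0,0],[0,0.8,0.1,0,0],[0,1.3,0.1,0,0],[0,1.8,0.1,0,0],[0,2.3,0.1,0,0],[0,2.8,0.1,0,0],[0,3.3,0.1,0,0],[0,3.8,0.1,0,0],[0,4.3,0.1,0,0],[0,4.8,0.1,0,0],[0,5.2,0.1,0,0],[0,5.2,0.1,0,0]])

```text
time: 5.5
tcp_pos: [0.5273, 0.0018, 0.0394]
orientation: [0.376, 3.116, -0.005]
wrist_force: [-1.5, -5.3, 7.7]
width: 0.005
grasp_force: 3.8
```

```bash
python3 -c "from h import *;st((35,0,14))"
```

```text
t 5.5 p [0.5273 0.0018 0.0394] dock xy mm [-22.5  -1.6] tip z 14.4 F [-1.5 -5.3  7.7] w 0.005 yaw err 0.0
shift cm [0.15 5.75 0.03]
```

Call:
carry_out(rows=[[0,0.3,0,0,0],[0.1,0.8,0,0,0],[0.1,1.3,0,0,0],[0.1,1.8,0,0,0],[0.1,2.3,0,0,0],[0.1,2.8,0,0,0],[0.1,3.3,0,0,0],[0.1,3.8,0,0,0],[0.1,4.3,0,0,0],[0.1,4.7,0,0,0],[0.1,5.1,0,0,0],[0.1,5.1,0,0,0]])

```text
time: 6.5
tcp_pos: [0.5384, 0.0516, 0.0393]
orientation: [0.376, 3.116, -0.004]
wrist_force: [-1.4, -5.0, 8.3]
width: 0.007
grasp_force: 4.0
```

```bash
python3 look.py c3
```

```text
t 6.5 p [0.5384 0.0516 0.0393] dock xy mm [28.6 -0.4] tip z 14.3 F [-1.4 -5.   8.3] w 0.007 yaw err 0.0
shift cm [0.04 0.64 0.03]
```

View pics/c3.png

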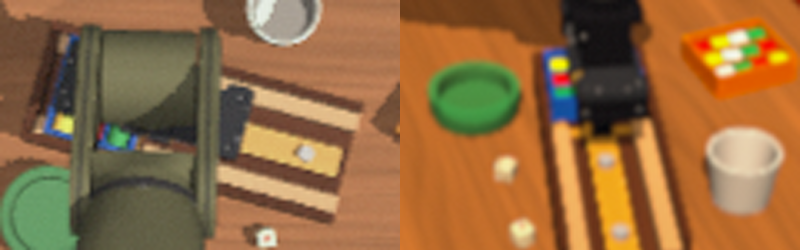

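The tray's front edge (top crop x≈45–60) is about 10 mm from the stop. I'll advance gently and watch the force.

Call:
carry_out(rows=[[0,0.3,0,0,0],[0,0.6,0,0,0],[0,0.9,0,0,0],[0,1.0,0,0,0],[0,1.1,0,0,0],[0,1.1,0,0,0]])

```text
time: 7.1
tcp_pos: [0.5407, 0.0618, 0.0392]
orientation: [0.376, 3.117, -0.005]
wrist_force: [-2.0, -6.4, 8.3]
width: 0.005
grasp_force: 4.6
```

```bash
python3 -c "from h import *;st((39,0,14))"
```

```text
t 7.1 p [0.5407 0.0618 0.0392] dock xy mm [39.1 -0.3] tip z 14.2 F [-2.  -6.4  8.3] w 0.005 yaw err 0.0
shift cm [ 0.03 -0.01  0.02]
```

Force has barely risen, so I'll feel for the stop.

Call:
carry_out(rows=[[0,0.1,0,0,0],[0,0.2,0,0,0],[0,0.3,0,0,0],[0,0.3,0,0,0]])

```text
time: 7.43
tcp_pos: [0.5413, 0.0643, 0.0393]
orientation: [0.376, 3.117, -0.007]
wrist_force: [-3.0, -9.1, 9.2]
width: 0.008
grasp_force: 6.7
```

```bash
python3 -c "from h import *;st((41,0,14))"
```

```text
t 7.4333 p [0.5413 0.0643 0.0393] dock xy mm [41.5 -0.3] tip z 14.3 F [-3.  -9.1  9.2] w 0.008 yaw err 0.0
shift cm [ 0.03 -0.05  0.03]
```

Call:
carry_out(rows=[[0,0.1,0,0,0],[0,0.2,0,0,0],[0,0.2,0,0,0]])

```text
time: 7.68
tcp_pos: [0.5413, 0.0644, 0.0393]
orientation: [0.375, 3.118, -0.013]
wrist_force: [-5.6, -17.3, 11.3]
width: 0.004
grasp_force: 11.9
```

```bash
python3 -c "from h import *;st((41,0,14))"
```

```text
t 7.6833 p [0.5413 0.0644 0.0393] dock xy mm [41.7 -0.3] tip z 14.3 F [ -5.6 -17.3  11.3] w 0.004 yaw err 0.09999999999999432
shift cm [ 0.03 -0.07  0.03]
```

The force jumped to 17 N with no motion, so the tray is home. I'll back off along the bar while still pressing, then lift straight up.

Call:
carry_out(rows=[[0,-0.3,0,0,0],[0,-0.6,0,0,0],[0,-1.0,0,0,0],[0,-1.4,0,0,0],[0,-1.4,-0.4,0,0],[0,-1.4,-0.9,0,0],[0,-1.4,-1.6,0,0],[0,-1.4,-4,0,0],[0,-1.4,-7,0,0],[0,-1.4,-10,0,0],[0,-1.4,-13,0,0],[0,-1.4,-16,0,0]])

```text
time: 8.68
tcp_pos: [0.5359, 0.0548, 0.1982]
orientation: [-0.377, -3.116, 0.001]
wrist_force: [0.4, 0.4, 0.3]
width: 0.005
grasp_force: 0.0
```

Call:
carry_out(rows=[[0,-4,0,0,0],[0,-8,0,0,0],[0,-12,0,0,0],[0,-16,0,0,0],[0,-20,0,0,0],[0,-24,0,0,0],[0,-28,0,0,0],[0,-32,0,0,0],[0,-32,0,0,0],[0,-32,0,0,0]])

```text
time: 9.52
tcp_pos: [0.4594, -0.257, 0.1968]
orientation: [-0.384, -3.115, -0.002]
wrist_force: [-0.4, -0.3, -0.2]
width: 0.004
grasp_force: 0.0
```

Run:
```python
from h import *;from cell import cams
st();c=cams.capture('top');p,r=blue(c);print(r,'tray dock mm',((np.array(r[0])/1e3-O)@np.c_[U,V]*1000).round(1))
K,T=c['intrinsics'],c['world_to_cam'];P=T[:3,:3]
for x,y,z in[(41,41,.036),(41,-41,.036),(0,0,.026)]:
    w=np.r_[O+(U*x+V*y)/1e3,z];q=K@(T[:3,:3]@w+T[:3,3]);u,v=(q[:2]/q[2]).round().astype(int)
    zz=c['z_map'][v-1:v+2,u-1:u+2];t=T[:3,3]
    h=[(T[:3,:3].T@(np.linalg.inv(K)@[a,b,1]*c['z_map'][b,a]-t))[2].round(4) for b in(v-1,v,v+1) for a in(u-1,u,u+1)]
    print((x,y),(u,v),h)
cv2.imwrite('pics/f.png',cv2.resize(c['image'][165:240,195:315,::-1],(792,495),interpolation=cv2.INTER_CUBIC))
```

```text
t 9.5167 p [ 0.4594 -0.257   0.1968] dock xy mm [-289.9    2.6] tip z 171.8 F [-0.4 -0.3 -0.2] w 0.004 yaw err -0.20000000000000284
((553.8475341796875, 117.45245361328125), (89.56282043457031, 100.1224136352539), 76.12744903564453) tray dock mm [96.2  0.2]
(41, 41) (np.int64(234), np.int64(209)) [np.float64(0.0094), np.float64(0.0349), np.float64(0.0331), np.float64(1.5704), np.float64(0.0297), np.float64(0.0382), np.float64(0.034), np.float64(0.0324), np.float64(0.0379)]
(41, -41) (np.int64(241), np.int64(185)) [np.float64(0.032), np.float64(0.0332), np.float64(0.0388), np.float64(0.0338), np.float64(0.0328), np.float64(0.0375), np.float64(0.034), np.float64(0.0352), np.float64(0.0395)]
(0, 0) (np.int64(250), np.int64(201)) [np.float64(0.0245), np.float64(0.0242), np.float64(0.0228), np.float64(0.029), np.float64(0.0271), np.float64(0.0337), np.float64(0.027), np.float64(0.0253), np.float64(0.0237)]
```

View pics/f.png

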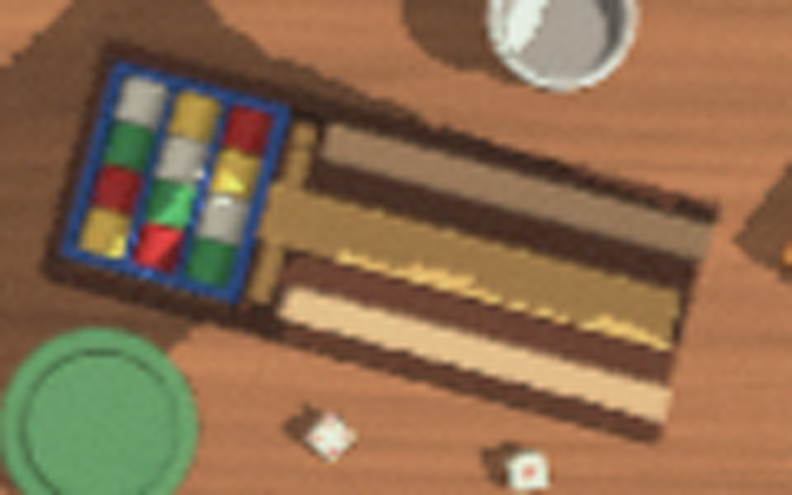

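The tray measures dock x = 96.2 mm against the stop, at crop (175,185). The pins (303,140) and (265,285) are up behind it at z≈35 mm, and the cup, ashtray and dice haven't moved. Handing in.

```bash
python3 -c "from cell import job;print(job.finish_job())"
```

```text
the job is handed in; nothing more can be done
None
```

The blue tray is home against the end stop (measured at dock x = 96.2 mm), the catch pins are up behind it, and the job is handed in; it took about 9.6 s, and the cup, ashtray and dice were not moved.

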